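# Flip the filled takeaway boxes shut

### The job

Three takeaway boxes stand open on the counter of the food truck. Two of them hold a finished hot dog: push their lids over with a fingertip and press them fully shut, but leave the third, with only a plain bun in it, open as it is. Pick nothing up, keep the boxes standing about where they are with the hot dogs inside, don't squash them, and leave everything else on the counter alone.

Things in the scene. Friction and masses are not known exactly. Their poses are not given: they have to be found in the camera images.
- box1: Cream takeaway box, with a hot dog in it: to be shut; loose. Lower tray 40 mm high, 108 (x) by 196 mm (y) over the rim, tapering to a floor 84 by 172 mm, 3 mm thick; 50 g empty with lid. Origin: centre of underside. z up; +x points from the box's front to its hinge at the back; y runs along the hinge, which is 54 mm from the origin along +x, 41 mm up. All three are alike; which stands where varies.
- box2: Cream takeaway box, with a hot dog in it: to be shut; loose. Lower tray 40 mm high, 108 (x) by 196 mm (y) over the rim, tapering to a floor 84 by 172 mm, 3 mm thick; 50 g empty with lid. Origin: centre of underside. z up; +x points from the box's front to its hinge at the back; y runs along the hinge, which is 54 mm from the origin along +x, 41 mm up. All three are alike; which stands where varies.
- box3: Cream takeaway box, with only a plain bun in it: to be left open; loose. Lower tray 40 mm high, 108 (x) by 196 mm (y) over the rim, tapering to a floor 84 by 172 mm, 3 mm thick; 50 g empty with lid. Origin: centre of underside. z up; +x points from the box's front to its hinge at the back; y runs along the hinge, which is 54 mm from the origin along +x, 41 mm up. All three are alike; which stands where varies.
- lid1 (a joint): Lid angle of box1: 0 = fully shut on the tray's rim, pi/2 = upright, more = leaning back, away from the box's front; stops at 2.5, starts at 1.68 to 2.1. The crease is stiff (0.018 N m of friction): the lid stays where it is left and does not fall shut; under 1 N at its edge moves it.
- lid1_hinge (a point): Middle of the hinge line of box1's lid, 41 mm above the counter; it stays put as the lid turns. The lid is a shell: its flat outer face (the back when open, the top when shut) is parallel to its rim plane, 34 mm outside it, from 12 to 96 mm from the hinge and 172 mm wide. Shut, the top is 75 mm above the counter.
- lid1_front (a point): Middle of the free front edge of box1's lid, in the rim plane, 108 mm from the hinge (lid 196 mm wide); a tongue projects 6 mm beyond it.
- lid2 (a joint): Lid angle of box2: 0 = fully shut on the tray's rim, pi/2 = upright, more = leaning back, away from the box's front; stops at 2.5, starts at 1.68 to 2.1. The crease is stiff (0.018 N m of friction): the lid stays where it is left and does not fall shut; under 1 N at its edge moves it.
- lid2_hinge (a point): Middle of the hinge line of box2's lid, 41 mm above the counter; it stays put as the lid turns. The lid is a shell: its flat outer face (the back when open, the top when shut) is parallel to its rim plane, 34 mm outside it, from 12 to 96 mm from the hinge and 172 mm wide. Shut, the top is 75 mm above the counter.
- lid2_front (a point): Middle of the free front edge of box2's lid, in the rim plane, 108 mm from the hinge (lid 196 mm wide); a tongue projects 6 mm beyond it.
- lid3 (a joint): Lid angle of box3: 0 = fully shut on the tray's rim, pi/2 = upright, more = leaning back, away from the box's front; stops at 2.5, starts at 1.68 to 2.1. The crease is stiff (0.018 N m of friction): the lid stays where it is left and does not fall shut; under 1 N at its edge moves it.
- lid3_hinge (a point): Middle of the hinge line of box3's lid, 41 mm above the counter; it stays put as the lid turns. The lid is a shell: its flat outer face (the back when open, the top when shut) is parallel to its rim plane, 34 mm outside it, from 12 to 96 mm from the hinge and 172 mm wide. Shut, the top is 75 mm above the counter.
- lid3_front (a point): Middle of the free front edge of box3's lid, in the rim plane, 108 mm from the hinge (lid 196 mm wide); a tongue projects 6 mm beyond it.
- hotdog1: Hot dog (bun 73 mm by 145 mm, sausage 157 mm, 47 mm high overall, about 180 g) lying loose in box1 along the box's y. Origin: centre of its underside. Leave it in the box.
- hotdog2: Hot dog (bun 73 mm by 145 mm, sausage 157 mm, 47 mm high overall, about 180 g) lying loose in box2 along the box's y. Origin: centre of its underside. Leave it in the box.
- bun3: Plain bun without a sausage (73 by 145 mm, 42 mm high, 90 g) lying in box3. Origin: centre of its underside. Leave it.
- bottle1: Plastic squeeze bottle standing behind and between the boxes, bystander: 62 mm across, 196 mm tall with its nozzle, origin at the centre of its underside. Leave alone.
- bottle2: Plastic squeeze bottle standing behind and between the boxes, bystander: 62 mm across, 196 mm tall with its nozzle, origin at the centre of its underside. Leave alone.
- shaker: Glass salt shaker with a steel cap, bystander: 48 mm across, 78 mm tall, origin at the centre of its underside. Leave alone.
- tongs: Steel catering tongs lying on the counter along their x, bystander: 235 mm long, up to 75 mm wide, 22 mm high; origin at counter level on their centre line, 25 mm short of the jaw tips, which point along +x. Leave alone.
Mind the look-alikes: they are no part of the job. What is shaped like the box1 but blue is not meant.

How it is judged:
By the outcome, as a careful person would: the job done as asked, in the order asked, and still so for the second after the job is handed in, with the robot touching nothing.
It also fails if it takes over 54 s, if anything falls off the work surface, if the arm or the gripper's body presses on something with over 40 N, if the wrist force passes 120 N, or if a joint passes its speed limit or range.

### The arm

A 6-joint arm with a two-finger parallel gripper is mounted at the origin on the work surface. World frame = base frame: x ahead of the robot, y to its left, z up, the work surface at z = 0. Lengths are in m, angles in degrees, forces in N, time in s.
With the tool pointing down it reaches from about 0.375 to 0.9 m from the base axis. Payload 3.1 kg.
Tool frame: the origin (TCP) lies on the centre line of the jaws, within the pads' length; the fingertips stand 25 mm ahead of it and the grasp point (between the pads) lies 6 mm ahead of it; z points along the fingers, y is the line along which they close (so a half turn about z gives the same grasp; the last joint's range is limited). The gripper opens to 87 mm and grips with 3 to 60 N. Pads are 19 mm wide; open, the fingers measure 117 mm over their backs; the gripper's body (75 mm by 190 mm) begins 51 mm behind the grasp point.
Start: joints at [-86.316, 30.224, 82.088, -0, 67.689, -10.227], TCP at [0.15, -0.607, 0.248] pointing down, gripper open.
Joint ranges: [-176.69, 176.69], [-43.24, 126.21], [12.49, 139.97], [-82, 262], [0, 151.66], [-163.58, 163.58]. Speed limits (degrees/s): [159.86, 159.86, 180, 180, 180, 180].

### API

Orientations are given as a 3x3 rotation matrix whose columns are the frame's x, y, z axes.
In Python, from rig import * gives the robot as it stands.
- The arm moves only by the tool step_arm, never from a script. Its argument "steps" is a list of rows, each a list of 7 numbers: the shift along the tool's x, y, z normalised to -1 to 1, where 1 is 0.3 m, then the turn, a rotation vector about the tool's x, y, z normalised to -1 to 1, where 1 is 45 degrees, then the gripper's target within -1 to 1 (shut at 1, half-way at 0, fully open at -1). A call has 1 to 8 rows; each row is the pose to reach, as a shift and turn from the pose commanded when the call began, along the tool's axes at that moment; what a row does not reach only later rows make up. A row lasts 1/12 s, in which the tool goes at most 41.7 mm and 7.16 degrees, less where a joint would pass 70% of its speed; a pose out of reach is approached as far as the arm can. A call with a number of a shift or a turn outside -1 to 1 is refused whole. A call with a gripper value outside its range is refused whole. The fingers move at their own pace and stop on an object; the grip force is fixed at half the most. Time passes only in rows, so rows that repeat a pose let the fingers close. It gives the time, the measured TCP pose, the force, the opening and the grip force at its end, in the units of the state.
- read_state(): the state, without advancing time (a new reading comes with each control period).
- capture(name): name is "scene" or "top" or "wrist"; returns a dict with "image" (400x640x3 uint8, red, green, blue), "vertical_fov" (degrees; the focal length in pixels is half the picture's height over the tangent of half this angle, whatever the lens; pixels are square), "cx", "cy" (the principal point, pixels), "world_from_camera" (4x4, takes a point from camera to world coordinates); the wrist camera has in their place "T_tool_cam" (4x4, takes a point from camera to tool coordinates, whose origin is the TCP and whose axes are the flange's). Camera axes: x right, y down, z forward; pixel columns grow to the right and rows downward; lengths in m; the calibration is good to about 2 mm. A picture is of the moment at which its call begins: read the wrist's pose just before it. There is no depth.
- hand_in(): hands the job in; it is judged then, once.
The state is a dict: "time_s": time; "joint_positions": joint angles; "qvel": joint speeds; "tau": joint torques, N m; "position": TCP position; "tcp_rot": TCP orientation; "force": force on the tool from outside, world axes, zero at the start; "moment": the same for the moment, N m; "opening": opening from 0.0 (shut) to 1.0 (fully open); "grasp_force": force on a finger pad.
Only numpy, scipy, OpenCV 4.12 (cv2) and the standard library are available. Lean on these libraries where they do the work, as an engineer would, in place of code of your own. Each camera call takes 0.05 s, during which the arm holds its last target. There are 200 camera calls.

## Working session

There is one attempt and no reset: what is moved stays moved. The work goes in short steps, Python scripts to look and compute and a tool call to move; the robot and the scene stay as the last step left them, time stands still between calls to the robot, and variables do not carry over. Pictures are saved under pics/ and viewed, at most 10 in all, crops included, and the job is handed in when it is done.

Besides the shell and the picture viewer there is one more tool, called after "Emit:" by a JSON object that holds its "fn" and its "kwargs", one argument or row to a line. step_arm: Moves the arm, as the interface text tells. Scaled input: -1 to 1 covers 0.3 m each way for a shift and 45 degrees each way for a turn. Its arguments: {"type":"object","properties":{"steps":{"type":"array"}},"required":["steps"]}

```bash
mkdir -p pics; ls; python3 - <<'E'
from rig import *
import cv2,numpy as np,pickle
d={}
for n in("scene","top"):
    c=capture(n);d[n]=c;cv2.imwrite(f"pics/{n}0.png",c["image"][:,:,::-1]);print(n,c["vertical_fov"],c["cx"],c["cy"],np.round(c["world_from_camera"],3).tolist())
pickle.dump(d,open("d0.pkl","wb"))
s=read_state();print(s["time_s"],s["position"],np.round(s["tcp_rot"],3),s["force"])
E
```

```text
pics
scene 49.94739371086088 315.6497336823774 199.8304459127466 [[0.356, 0.745, -0.565, 1.073], [0.935, -0.284, 0.215, -0.219], [0.0, -0.604, -0.797, 0.951], [0.0, 0.0, 0.0, 1.0]]
top 53.16936592071559 324.194896050975 200.24891567125783 [[-0.013, -0.998, 0.062, 0.407], [-1.0, 0.013, 0.002, 0.005], [-0.002, -0.061, -0.998, 1.131], [0.0, 0.0, 0.0, 1.0]]
0.1 [ 0.15025478 -0.60605703  0.2466935 ] [[ 0.971  0.24  -0.   ]
 [ 0.24  -0.971  0.002]
 [ 0.    -0.002 -1.   ]] [-0.49557951 -0.14833562 -0.5439787 ]
```

View pics/scene0.png

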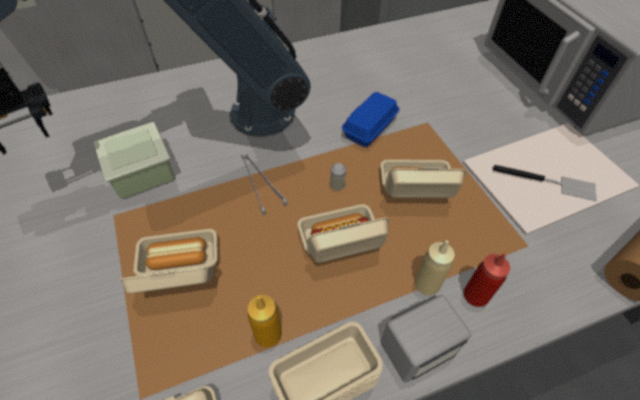

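View pics/top0.png

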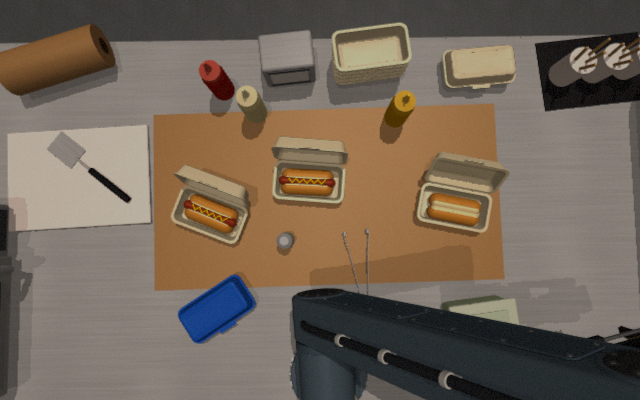

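The scene holds three open boxes. In the top view, those at (210,212) and (309,180) have sausage with sauce, and the one at (455,207) looks like a plain bun. The hinges face away from the robot. I'll zoom in to get the rim corners.

```bash
python3 - <<'E'
import cv2,numpy as np,pickle
d=pickle.load(open("d0.pkl","rb"));I=d["top"]["image"][:,:,::-1]
a=cv2.resize(I[130:250,165:360],None,fx=4,fy=4,interpolation=cv2.INTER_CUBIC)
b=cv2.resize(I[145:240,410:515],None,fx=4,fy=4,interpolation=cv2.INTER_CUBIC)
cv2.imwrite("pics/cropA.png",a);cv2.imwrite("pics/cropB.png",b)
E
```

```text
(no output)
```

View pics/cropA.png

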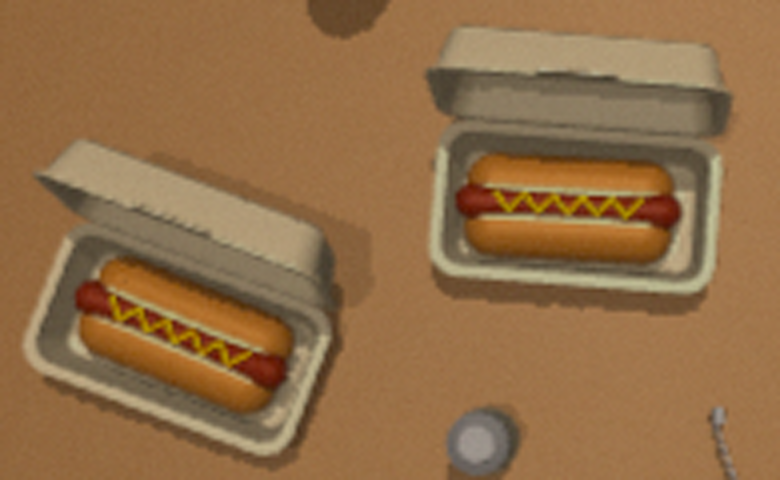

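View pics/cropB.png

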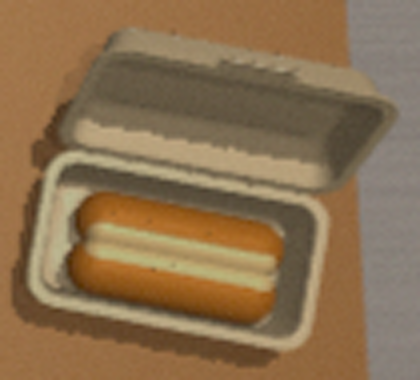

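The crops confirm it: the left and middle boxes hold hot dogs, and the right one a plain split bun. Crop A corners:

| Feature | Middle box | Left box |
|---|---|---|
| Front rim | (430,280)–(713,296) | (22,362)–(290,460) |
| Lid free edge | (430,72)–(728,98) | (38,177)–(328,280) |

```bash
cat > h.py <<'E'
import numpy as np
def ray(c,u,v):
    f=200/np.tan(np.radians(c["vertical_fov"]/2));M=c["world_from_camera"]
    return M[:3,3],M[:3,:3]@np.array([(u-c["cx"])/f,(v-c["cy"])/f,1])
def atz(c,u,v,z):
    o,r=ray(c,u,v);return o+r*(z-o[2])/r[2]
E
python3 - <<'E'
from h import *
import pickle
from scipy.optimize import least_squares
d=pickle.load(open("d0.pkl","rb"));c=d["top"]
def proj(p):
    M=np.linalg.inv(c["world_from_camera"]);q=M[:3,:3]@p+M[:3,3];f=200/np.tan(np.radians(c["vertical_fov"]/2))
    return np.array([c["cx"]+f*q[0]/q[2],c["cy"]+f*q[1]/q[2]])
A=lambda u,v:(165+u/4,130+v/4)
for n,F,L in(("mid",[(430,280),(713,296)],[(430,72),(728,98)]),("left",[(22,362),(290,460)],[(38,177),(328,280)])):
    P=[A(*p) for p in F+L]
    def pts(x):
        t=x[2];ex=np.array([np.cos(t),np.sin(t),0]);ey=np.array([-ex[1],ex[0],0]);z=np.array([0,0,1])
        o=np.array([x[0],x[1],0]);h=o+.054*ex+.041*z;fe=h+.108*(-np.cos(x[3])*ex+np.sin(x[3])*z)
        b=o-.054*ex+.04*z
        return [b+.098*ey,b-.098*ey,fe+.098*ey,fe-.098*ey]
    r=least_squares(lambda x:np.concatenate([proj(p)-q for p,q in zip(pts(x),P)]),[.45,0,0,1.8])
    x=r.x;print(n,np.round(x,4),"deg",np.degrees(x[2]),np.degrees(x[3]),np.round(r.fun,1))
    t=x[2];print(" hinge",x[:2]+.054*np.array([np.cos(t),np.sin(t)]))
for n,u,v,z in(("cream b",249,92,.19),("yellow b",402,100,.19),("shaker",285,240,.078),("red",210,68,.19)):print(n,atz(c,u,v,z))
E
```

```text
mid [ 0.5236  0.0465 -0.0871  1.6865] deg -4.9882974519940655 96.63086280003535 [-0.3 -0.6  0.4  0.7 -2.1  0.3  2.1 -0.4]
 hinge [0.5773825  0.04175682]
left [ 0.4392  0.3134 -0.37    1.7206] deg -21.202242681406844 98.58148795903865 [ 0.8 -0.   0.7  0.7 -1.3 -1.3 -0.1  0.6]
 hinge [0.48949941 0.29391736]
cream b [0.72741592 0.18325573 0.19      ]
yellow b [ 0.70283283 -0.18317521  0.19      ]
shaker [0.36859399 0.11058979 0.078     ]
red [0.78763285 0.27716616 0.19      ]
```

Emit:
{"fn": "step_arm", "kwargs": {
  "steps": [
    [0.8, -0.63, 0, 0, 0, 0, 1],
    [0.8, -0.63, 0, 0, 0, 0, 1],
    [0.8, -0.63, 0, 0, 0, 0, 1],
    [0.8, -0.63, 0, 0, 0, 0, 1],
    [0.8, -0.63, 0, 0, 0, 0, 1],
    [0.8, -0.63, 0, 0, 0, 0, 1],
    [0.8, -0.63, 0, 0, 0, 0, 1],
    [0.8, -0.63, 0, 0, 0, 0, 1]
  ]
}}

```text
time_s: 0.77
position: [0.3395, -0.36, 0.2471]
tcp_rot: [[0.97, 0.244, -0.0], [0.244, -0.97, 0.005], [0.001, -0.005, -1.0]]
force: [-0.7, 0.3, 0.1]
opening: 0.477
grasp_force: 0.0
```

Emit:
{"fn": "step_arm", "kwargs": {
  "steps": [
    [0.8, -0.63, 0, 0, 0, 0, 1],
    [0.8, -0.63, 0, 0, 0, 0, 1],
    [0.8, -0.63, 0, 0, 0, 0, 1],
    [0.8, -0.63, 0, 0, 0, 0, 1],
    [0.8, -0.63, 0, 0, 0, 0, 1],
    [0.8, -0.63, 0, 0, 0, 0, 1],
    [0.8, -0.63, 0, 0, 0, 0, 1],
    [0.8, -0.63, 0, 0, 0, 0, 1]
  ]
}}

```text
time_s: 1.43
position: [0.5278, -0.1199, 0.2474]
tcp_rot: [[0.97, 0.244, 0.002], [0.244, -0.97, 0.002], [0.002, -0.001, -1.0]]
force: [0.2, -0.2, -0.7]
opening: 0.008
grasp_force: 0.0
```

Emit:
{"fn": "step_arm", "kwargs": {
  "steps": [
    [0.54, -0.42, 0, 0, 0, 0.42, 1],
    [0.54, -0.42, 0, 0, 0, 0.42, 1],
    [0.54, -0.42, 0, 0, 0, 0.42, 1],
    [0.54, -0.42, 0, 0, 0, 0.42, 1],
    [0.54, -0.42, 0, 0, 0, 0.42, 1],
    [0.54, -0.42, 0, 0, 0, 0.42, 1],
    [0.54, -0.42, 0, 0, 0, 0.42, 1],
    [0.54, -0.42, 0, 0, 0, 0.42, 1]
  ]
}}

```text
time_s: 2.1
position: [0.6514, 0.037, 0.2467]
tcp_rot: [[0.996, -0.086, -0.002], [-0.086, -0.996, -0.0], [-0.002, 0.001, -1.0]]
force: [0.4, 0.2, -0.6]
opening: 0.006
grasp_force: 0.0
```

```bash
python3 - <<'E'
from rig import *
import cv2
for n in ("scene",):
    cv2.imwrite(f"pics/{n}1.png",cv2.resize(capture(n)["image"][100:320,120:540,::-1],None,fx=1.9,fy=1.9))
E
```

```text
(no output)
```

View pics/scene1.png

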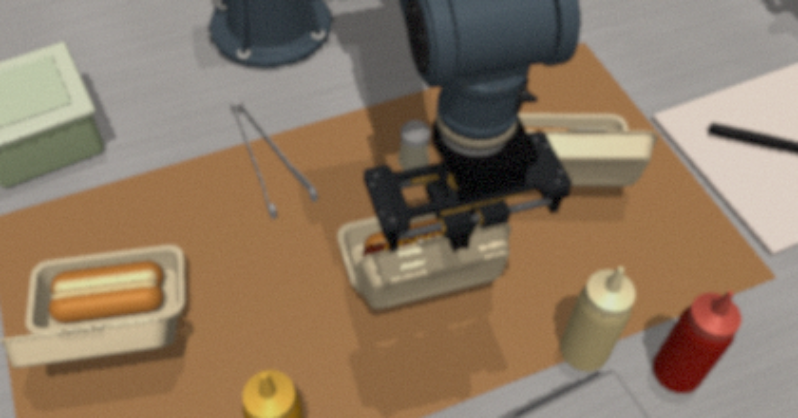

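The scene view shows the closed fingers hovering just behind the middle lid, clear of the bottles. I'll descend behind the lid and sweep it forward.

Emit:
{"fn": "step_arm", "kwargs": {
  "steps": [
    [0, 0, 0.13, 0, 0, 0, 1],
    [0, 0, 0.25, 0, 0, 0, 1],
    [0, 0, 0.34, 0, 0, 0, 1],
    [0, 0, 0.373, 0, 0, 0, 1],
    [0, 0, 0.373, 0, 0, 0, 1]
  ]
}}

```text
time_s: 2.57
position: [0.6495, 0.0355, 0.1328]
tcp_rot: [[0.996, -0.089, -0.007], [-0.089, -0.996, 0.001], [-0.007, 0.0, -1.0]]
force: [-0.3, -1.5, -0.4]
opening: 0.008
grasp_force: 0.0
```

Emit:
{"fn": "step_arm", "kwargs": {
  "steps": [
    [-0.04, 0, 0, 0, 0, 0, 1],
    [-0.08, 0, 0, 0, 0, 0, 1],
    [-0.12, 0, 0, 0, 0, 0, 1],
    [-0.16, 0, -0.01, 0, 0, 0, 1],
    [-0.2, 0, -0.02, 0, 0, 0, 1],
    [-0.24, 0, -0.033, 0, 0, 0, 1],
    [-0.28, 0, -0.033, 0, 0, 0, 1],
    [-0.32, 0, -0.033, 0, 0, 0, 1]
  ]
}}

```text
time_s: 3.23
position: [0.558, 0.0444, 0.1486]
tcp_rot: [[0.996, -0.088, 0.006], [-0.088, -0.996, -0.001], [0.006, 0.0, -1.0]]
force: [0.9, -0.0, 0.5]
opening: 0.004
grasp_force: 0.1
```

Emit:
{"fn": "step_arm", "kwargs": {
  "steps": [
    [-0.027, 0, 0, 0, 0, 0, 1],
    [-0.057, 0, 0.007, 0, 0, 0, 1],
    [-0.087, 0, 0.023, 0, 0, 0, 1],
    [-0.113, 0, 0.047, 0, 0, 0, 1],
    [-0.14, 0, 0.077, 0, 0, 0, 1],
    [-0.16, 0, 0.103, 0, 0, 0, 1],
    [-0.177, 0, 0.13, 0, 0, 0, 1],
    [-0.18, 0, 0.14, 0, 0, 0, 1]
  ]
}}

```text
time_s: 3.9
position: [0.5017, 0.0498, 0.1033]
tcp_rot: [[0.996, -0.087, -0.001], [-0.087, -0.996, 0.0], [-0.001, -0.0, -1.0]]
force: [-0.7, -0.4, -1.2]
opening: 0.008
grasp_force: 0.1
```

Emit:
{"fn": "step_arm", "kwargs": {
  "steps": [
    [0, 0, 0.005, 0, 0, 0, 1],
    [0, 0, 0.01, 0, 0, 0, 1],
    [0, 0, 0.01, 0, 0, 0, 1]
  ]
}}

```text
time_s: 4.15
position: [0.5037, 0.0497, 0.1008]
tcp_rot: [[0.996, -0.087, 0.001], [-0.087, -0.996, -0.0], [0.001, 0.0, -1.0]]
force: [-0.4, -1.1, -0.7]
opening: 0.006
grasp_force: 0.0
```

Emit:
{"fn": "step_arm", "kwargs": {
  "steps": [
    [0, 0, 0.004, 0, 0, 0, 1],
    [0, 0, 0.007, 0, 0, 0, 1],
    [0, 0, 0.007, 0, 0, 0, 1]
  ]
}}

```text
time_s: 4.4
position: [0.5038, 0.0498, 0.0998]
tcp_rot: [[0.996, -0.087, 0.002], [-0.087, -0.996, -0.0], [0.002, 0.0, -1.0]]
force: [-2.1, 0.6, 9.0]
opening: 0.007
grasp_force: 4.1
```

Emit:
{"fn": "step_arm", "kwargs": {
  "steps": [
    [0, 0, 0.004, 0, 0, 0, 1],
    [0, 0, 0.007, 0, 0, 0, 1],
    [0, 0, 0.007, 0, 0, 0, 1]
  ]
}}

```text
time_s: 4.65
position: [0.5036, 0.0499, 0.0993]
tcp_rot: [[0.996, -0.087, 0.003], [-0.087, -0.996, -0.001], [0.003, 0.0, -1.0]]
force: [-4.8, -1.0, 22.5]
opening: 0.006
grasp_force: 11.0
```

Emit:
{"fn": "step_arm", "kwargs": {
  "steps": [
    [0, 0, -0.13, 0, 0, 0, 1],
    [0, 0, -0.26, 0, 0, 0, 1],
    [0, 0, -0.39, 0, 0, 0, 1],
    [0, 0, -0.51, 0, 0, 0, 1],
    [0, 0, -0.51, 0, 0, 0, 1]
  ]
}}

```text
time_s: 5.07
position: [0.5076, 0.0496, 0.2567]
tcp_rot: [[0.996, -0.087, 0.016], [-0.087, -0.996, -0.002], [0.016, 0.0, -1.0]]
force: [1.7, -0.0, -0.1]
opening: 0.006
grasp_force: 0.0
```

Emit:
{"fn": "step_arm", "kwargs": {
  "steps": [
    [0.123, -0.737, 0, 0, 0, 0.36, 1],
    [0.123, -0.737, 0, 0, 0, 0.36, 1],
    [0.123, -0.737, 0, 0, 0, 0.36, 1],
    [0.123, -0.737, 0, 0, 0, 0.36, 1],
    [0.123, -0.737, 0, 0, 0, 0.36, 1],
    [0.123, -0.737, 0, 0, 0, 0.36, 1],
    [0.123, -0.737, 0, 0, 0, 0.36, 1],
    [0.123, -0.737, 0, 0, 0, 0.36, 1]
  ]
}}

```text
time_s: 5.73
position: [0.5585, 0.2683, 0.2486]
tcp_rot: [[0.933, -0.359, -0.001], [-0.359, -0.933, -0.001], [-0.0, 0.001, -1.0]]
force: [-0.5, -0.7, -0.4]
opening: 0.007
grasp_force: 0.0
```

```bash
python3 - <<'E'
from rig import *
import cv2
cv2.imwrite("pics/scene2.png",cv2.resize(capture("scene")["image"][100:320,120:540,::-1],None,fx=1.9,fy=1.9))
E
```

```text
(no output)
```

View pics/scene2.png

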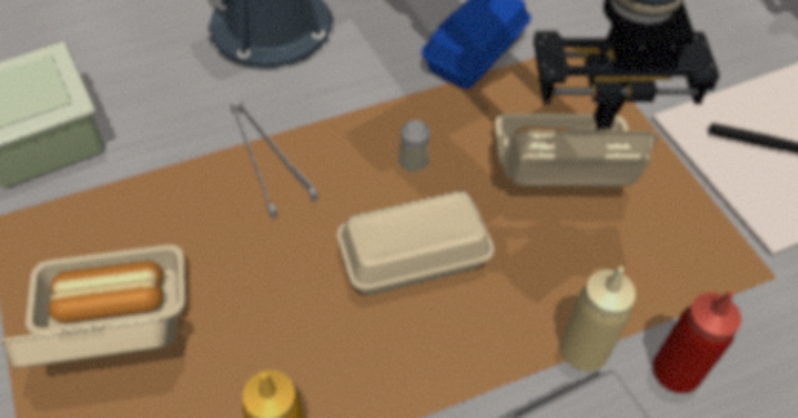

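The middle lid is now shut flat at (415,240) in the crop. Next, the same on the left box.

Emit:
{"fn": "step_arm", "kwargs": {
  "steps": [
    [0, 0, 0.13, 0, 0, 0, 1],
    [0, 0, 0.25, 0, 0, 0, 1],
    [0, 0, 0.34, 0, 0, 0, 1],
    [0, 0, 0.378, 0, 0, 0, 1],
    [0, 0, 0.378, 0, 0, 0, 1]
  ]
}}

```text
time_s: 6.2
position: [0.5566, 0.2649, 0.1329]
tcp_rot: [[0.932, -0.363, -0.007], [-0.363, -0.932, -0.002], [-0.006, 0.005, -1.0]]
force: [0.4, 0.8, -0.1]
opening: 0.006
grasp_force: 0.0
```

Emit:
{"fn": "step_arm", "kwargs": {
  "steps": [
    [-0.04, 0, 0, 0, 0, 0, 1],
    [-0.08, 0, 0, 0, 0, 0, 1],
    [-0.12, 0, 0, 0, 0, 0, 1],
    [-0.16, 0, -0.01, 0, 0, 0, 1],
    [-0.2, 0, -0.02, 0, 0, 0, 1],
    [-0.24, 0, -0.033, 0, 0, 0, 1],
    [-0.28, 0, -0.033, 0, 0, 0, 1],
    [-0.32, 0, -0.033, 0, 0, 0, 1]
  ]
}}

```text
time_s: 6.87
position: [0.4682, 0.3025, 0.1466]
tcp_rot: [[0.933, -0.361, 0.001], [-0.361, -0.933, 0.0], [0.001, -0.001, -1.0]]
force: [0.7, 0.2, 0.1]
opening: 0.007
grasp_force: 0.1
```

Emit:
{"fn": "step_arm", "kwargs": {
  "steps": [
    [-0.027, 0, 0, 0, 0, 0, 1],
    [-0.057, 0, 0.007, 0, 0, 0, 1],
    [-0.087, 0, 0.023, 0, 0, 0, 1],
    [-0.113, 0, 0.047, 0, 0, 0, 1],
    [-0.14, 0, 0.077, 0, 0, 0, 1],
    [-0.16, 0, 0.103, 0, 0, 0, 1],
    [-0.177, 0, 0.13, 0, 0, 0, 1],
    [-0.18, 0, 0.14, 0, 0, 0, 1]
  ]
}}

```text
time_s: 7.53
position: [0.4171, 0.321, 0.1021]
tcp_rot: [[0.933, -0.361, -0.004], [-0.361, -0.933, -0.002], [-0.003, 0.003, -1.0]]
force: [0.5, -0.6, -0.8]
opening: 0.004
grasp_force: 0.1
```

Emit:
{"fn": "step_arm", "kwargs": {
  "steps": [
    [0, 0, 0.005, 0, 0, 0, 1],
    [0, 0, 0.01, 0, 0, 0, 1],
    [0, 0, 0.01, 0, 0, 0, 1]
  ]
}}

```text
time_s: 7.78
position: [0.4196, 0.3212, 0.1007]
tcp_rot: [[0.932, -0.362, 0.0], [-0.362, -0.932, 0.0], [0.0, -0.0, -1.0]]
force: [-0.2, -0.1, -0.5]
opening: 0.006
grasp_force: 0.0
```

Emit:
{"fn": "step_arm", "kwargs": {
  "steps": [
    [0, 0, 0.004, 0, 0, 0, 1],
    [0, 0, 0.007, 0, 0, 0, 1],
    [0, 0, 0.007, 0, 0, 0, 1]
  ]
}}

```text
time_s: 8.03
position: [0.4197, 0.3214, 0.0999]
tcp_rot: [[0.932, -0.362, 0.002], [-0.362, -0.932, 0.001], [0.001, -0.001, -1.0]]
force: [-0.7, -1.1, 5.7]
opening: 0.006
grasp_force: 2.8
```

Emit:
{"fn": "step_arm", "kwargs": {
  "steps": [
    [0, 0, 0.004, 0, 0, 0, 1],
    [0, 0, 0.006, 0, 0, 0, 1],
    [0, 0, 0.006, 0, 0, 0, 1]
  ]
}}

```text
time_s: 8.28
position: [0.4197, 0.3214, 0.0995]
tcp_rot: [[0.932, -0.362, 0.002], [-0.362, -0.932, 0.001], [0.002, -0.002, -1.0]]
force: [-3.2, -2.3, 16.6]
opening: 0.01
grasp_force: 8.3
```

Emit:
{"fn": "step_arm", "kwargs": {
  "steps": [
    [0, 0, -0.13, 0, 0, 0, 1],
    [0, 0, -0.26, 0, 0, 0, 1],
    [0, 0, -0.39, 0, 0, 0, 1],
    [0, 0, -0.5, 0, 0, 0, 1],
    [0, 0, -0.6, 0, 0, 0, 1],
    [0, 0, -0.6, 0, 0, 0, 1],
    [0, 0, -0.6, 0, 0, 0, 1]
  ]
}}

```text
time_s: 8.87
position: [0.4201, 0.3216, 0.2792]
tcp_rot: [[0.932, -0.362, 0.005], [-0.362, -0.932, 0.002], [0.004, -0.004, -1.0]]
force: [0.5, -0.3, -1.4]
opening: 0.0
grasp_force: 0.0
```

```bash
python3 - <<'E'
from rig import *
import cv2
cv2.imwrite("pics/scene3.png",cv2.resize(capture("scene")["image"][100:320,120:540,::-1],None,fx=1.9,fy=1.9))
E
```

```text
(no output)
```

View pics/scene3.png

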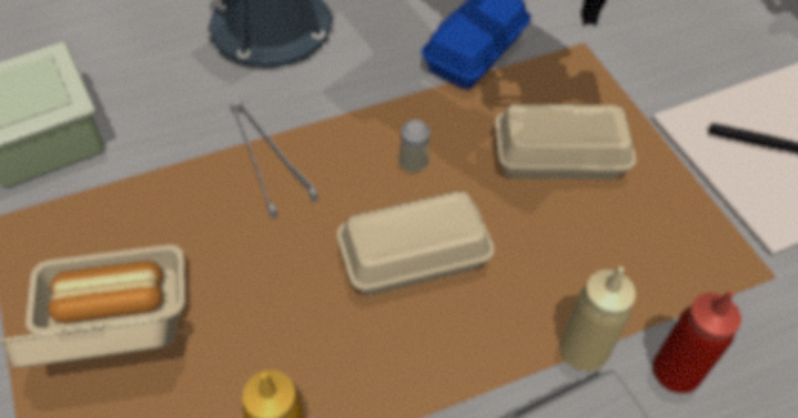

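Both hot dog boxes are shut, at (415,240) and (565,140) in the crop. The plain-bun box is still open and nothing else has moved.

```bash
python3 -c "
from rig import *
print(hand_in())"
```

```text
the job is handed in; nothing more can be done
None
```

I pushed both hot dog box lids over and pressed them shut, left the plain-bun box open, saw nothing else disturbed in the last picture, and handed the job in at about 9 s of the 54 s allowed.

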